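# Move the reagent bottles to the warming block in order of use

## Robot

A 6-joint arm with a two-finger parallel gripper is mounted at the origin on a cart in front of the work surface, level with it; the furniture and walls round the work are solid. World frame = base frame: x ahead of the robot, y to its left, z up, the work surface at z = 0. Lengths are in m, angles in rad, forces in N, time in s.
With the tool pointing down it reaches from about 0.375 to 0.9 m from the base axis. Payload 3.1 kg.
Tool frame: the origin (TCP) lies at the centre of the arm's flange, where the gripper is bolted on; the fingertips stand 182 mm ahead of it and the grasp point (between the pads) lies 164 mm ahead of it; z points along the fingers, y is the line along which they close (so a half turn about z gives the same grasp; the last joint's range is limited). The gripper opens to 87 mm and grips with 3 to 60 N. Pads are 19 mm wide; open, the fingers measure 117 mm over their backs; the gripper's body (75 mm by 190 mm) begins 51 mm behind the grasp point.
Start: joints at [-1.353, 0.527, 1.433, -0, 1.181, -0.178], TCP at [0.241, -0.577, 0.405] pointing down, gripper open.
Joint ranges: [-3.08, 3.08], [-0.75, 2.2], [0.22, 2.44], [-1.43, 4.57], [0, 2.65], [-2.85, 2.85]. Speed limits (rad/s): [2.79, 2.79, 3.14, 3.14, 3.14, 3.14].

## Interface

Orientations are given as a unit quaternion [x, y, z, w].
In Python, from rig import * gives the robot as it stands.
- The arm moves only by the tool move_arm, never from a script. Its argument "commands" is a list that holds one entry, the list of rows, each a list of 6 numbers: the shift along the tool's x, y, z in units of 40 mm (1.0 is 40 mm), then the turn, a rotation vector about the tool's x, y, z in rad. A call has 1 to 12 rows; each row is the pose to reach, as a shift and turn from the pose commanded when the call began, along the tool's axes at that moment; what a row does not reach only later rows make up. A row lasts 1/8 s, in which the tool goes at most 62.5 mm and 10.7 degrees, less where a joint would pass 70% of its speed; a pose out of reach is approached as far as the arm can. A call with a gripper value outside its range is refused whole. "claw" is the closure, from -1 (fully open) to 1 (shut), so that 0 is half open, set as the call begins (left out, the last holds). The fingers move at their own pace and stop on an object; "squeeze" is the grip in N (left out, the last holds). Time passes only in rows, so rows that repeat a pose let the fingers close. It gives the time, the measured TCP pose, the force, the opening and the grip force at its end, in the units of the state.
- get_obs(): the state, without advancing time (a new reading comes with each control period).
- camera(name): name is "scene" or "top" or "wrist"; returns a dict with "pixels" (420x560x3 uint8, blue, green, red), "range_z" (420x560 float32, m along the optical axis (not along the pixel's ray), 0 where there is no reading), "camera_matrix" (3x3 intrinsics, pixels), "D" ([k1, k2, p1, p2, k3] as OpenCV has them; the pictures are not rectified), "extrinsics" (4x4, takes a point from world to camera coordinates). Camera axes: x right, y up, looking along -z (the intrinsics and any distortion apply to the point x, -y, -z); pixel columns grow to the right and rows downward; lengths in m; the calibration is good to about 2 mm. A picture is of the moment at which its call begins.
- hand_in(): hands the job in; it is judged then, once.
The state is a dict: "time": time; "q": joint angles; "joint_velocities": joint speeds; "joint_torque": joint torques, N m; "position": TCP position; "tool_rot": TCP orientation; "ft_force": force on the tool from outside, world axes, zero at the start; "moment": the same for the moment, N m; "grip_width": finger opening in m; "grip_force": force on a finger pad.
Only numpy, scipy, OpenCV 4.12 (cv2) and the standard library are available. Lean on these libraries where they do the work, as an engineer would, in place of code of your own. Each camera call takes 0.05 s, during which the arm holds its last target. There are 200 camera calls.

## Task

Before the session, bring the four reagent bottles from the gold-coloured inserts of the white cooling block over to the silver warming block, one bottle to each well, and keep them in their order of use. In the cooling block the first to be used is the leftmost as seen from the robot and the last is the rightmost; in the warming block the first belongs in the well beside the red end piece, and the rest follow in order towards the grey end. Carry the bottles upright, never tip one over, and leave all four standing straight, right down on the floors of their wells.

Things in the scene. Friction and masses are not known exactly. Their poses are not given: they have to be found in the camera images.
- green_center (a point): centre of the white bottle with a purple-banded label and a GREEN cap: upright, round, 38 mm wide, 71 mm tall; cylindrical from its foot to 59 mm. Point on its axis, half-way up (35.5 mm above the foot). Loose, 40 to 90 g. Starts in its insert, 12 mm deep. Grip the upper half of the cylinder, fingertips at least 14 mm above its foot, clear of the blocks' tops.
- insert_green: fixed gold-coloured insert of the cooling block where the green bottle starts: 62 x 57 x 24 mm, origin at the centre of its underside, 10 mm above the table; bore 42 mm wide, floor 12 mm above the origin. The four inserts stand in a row along their y, 60 mm apart; y points to the robot's left (within 5 degrees).
- red_center (a point): centre of the brown glass bottle with a RED cap: upright, round, 33 mm wide, 63 mm tall; cylindrical from its foot to 52 mm. Point on its axis, half-way up (31.5 mm above the foot). Loose, 40 to 90 g. Starts in its insert, 12 mm deep. Grip the upper half of the cylinder, fingertips at least 14 mm above its foot, clear of the blocks' tops.
- insert_red: fixed gold-coloured insert of the cooling block where the red bottle starts: 62 x 57 x 24 mm, origin at the centre of its underside, 10 mm above the table; bore 37 mm wide, floor 12 mm above the origin. The four inserts stand in a row along their y, 60 mm apart; y points to the robot's left (within 5 degrees).
- blue_center (a point): centre of the clear bottle with a white and green label and a BLUE cap: upright, round, 28 mm wide, 56 mm tall; cylindrical from its foot to 46 mm. Point on its axis, half-way up (28.0 mm above the foot). Loose, 40 to 90 g. Starts in its insert, 12 mm deep. Grip the upper half of the cylinder, fingertips at least 14 mm above its foot, clear of the blocks' tops.
- insert_blue: fixed gold-coloured insert of the cooling block where the blue bottle starts: 62 x 57 x 24 mm, origin at the centre of its underside, 10 mm above the table; bore 32 mm wide, floor 12 mm above the origin. The four inserts stand in a row along their y, 60 mm apart; y points to the robot's left (within 5 degrees).
- dropper_center (a point): centre of the brown glass bottle with a BLACK dropper bulb on top, narrower above its shoulder at 60 mm: upright, round, 34 mm wide, 102 mm tall; cylindrical from its foot to 60 mm. Point on its axis, half-way up (51.0 mm above the foot). Loose, 40 to 90 g. Starts in its insert, 12 mm deep. Grip the upper half of the cylinder, fingertips at least 14 mm above its foot, clear of the blocks' tops.
- insert_dropper: fixed gold-coloured insert of the cooling block where the dropper bottle starts: 62 x 57 x 24 mm, origin at the centre of its underside, 10 mm above the table; bore 38 mm wide, floor 12 mm above the origin. The four inserts stand in a row along their y, 60 mm apart; y points to the robot's left (within 5 degrees).
- warmer: fixed silver warming block on a black base, 78 x 244 mm; origin on the table under the row's middle. Four empty round wells at x = 0, y = +90, +30, -30, -90 mm, 48 mm wide (54 mm at the chamfered mouth); mouths 34 mm and floors 22 mm above the origin. y points to the robot's left (within 5 degrees).
- red_end: fixed red end piece of the warming block, 78 x 16 x 36 mm; origin at the centre of its underside, on the table, 128 mm from the block's origin along the block's +y or -y (left or right, differs between starts). A grey one like it is at the other end. The wells lie 38, 98, 158 and 218 mm from it.

How it is judged:
By the outcome, as a careful person would: the job done as asked, in the order asked, and still so for the second after the job is handed in, with the robot touching nothing.
It also fails if it takes over 90 s, if anything falls off the work surface, if the arm or the gripper's body presses on something with over 40 N, if the wrist force passes 120 N, or if a joint passes its speed limit or range.

## Working session

There is one attempt and no reset: what is moved stays moved. The work goes in short steps, Python scripts to look and compute and a tool call to move; the robot and the scene stay as the last step left them, time stands still between calls to the robot, and variables do not carry over. Pictures are saved under pics/ and viewed, at most 14 in all, crops included, and the job is handed in when it is done.

Besides the shell and the picture viewer there is one more tool, called after ">>>" in YAML: its name, and indented under it one key for each argument. move_arm: Moves the arm, as the interface text tells. Its arguments: {"type":"object","properties":{"commands":{"type":"array","items":{"type":"array","items":{"type":"array","items":{"type":"number"}}}},"claw":{"type":"number"},"squeeze":{"type":"number"}},"required":["commands"]}

```bash
ls; mkdir -p pics; cat > h.py <<'E'
from rig import *
import numpy as np, cv2
from scipy.spatial.transform import Rotation as R
def pts(c):
    K=np.array(c["camera_matrix"]);D=np.array(c["D"]);E=np.array(c["extrinsics"]);z=c["range_z"]
    h,w=z.shape;u,v=np.meshgrid(np.arange(w),np.arange(h))
    n=cv2.undistortPoints(np.stack([u,v],-1).reshape(-1,1,2).astype(np.float64),K,D).reshape(h,w,2)
    P=np.stack([n[...,0]*z,-n[...,1]*z,-z],-1)
    W=(P-E[:3,3])@E[:3,:3]
    W[z<=0]=np.nan
    return W
E
python3 - <<'E'
from h import *
for n in ["scene","top"]:
    c=camera(n);cv2.imwrite(f"pics/{n}0.png",c["pixels"]);np.savez(f"{n}0.npz",W=pts(c),p=c["pixels"])
    E=np.array(c["extrinsics"]);print(n,-E[:3,:3].T@E[:3,3])
o=get_obs();print(o["position"],o["tool_rot"],o["time"],R.from_quat(o["tool_rot"]).as_matrix().round(3),o["grip_width"])
E
```

```text
pics
scene [-0.03844617 -0.6594959   0.54118563]
top [ 0.48905491 -0.21698865  0.94295119]
[ 0.24090751 -0.57636155  0.40386735] [ 9.80480497e-01  1.96613845e-01 -2.97165996e-05 -9.94864784e-04] 0.1 [[ 0.923  0.386 -0.   ]
 [ 0.386 -0.923  0.002]
 [ 0.    -0.002 -1.   ]] 0.08716925408984438
```

View pics/top0.png

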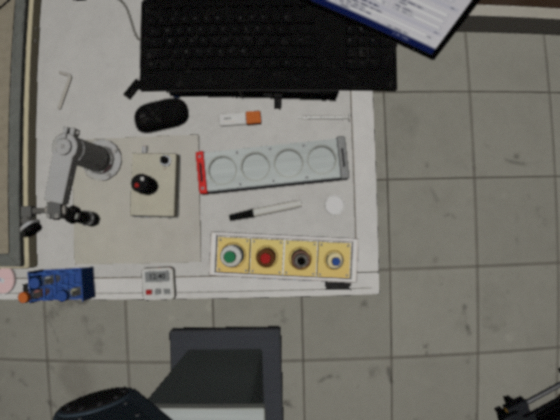

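View pics/scene0.png

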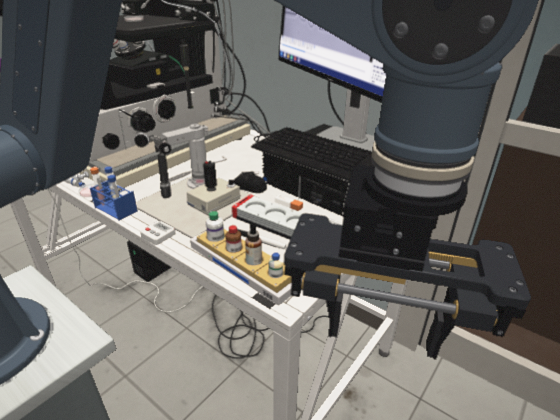

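The top view has +y to the left and +x up. The bottles, left to right, are green (231,257), red (265,257), dropper (300,260) and blue (335,261). The red end piece is at the left (201,172), and the wells are at about (223,170), (256,166), (289,162) and (322,158). The scene view agrees with this order.

```bash
cat >> h.py <<'E'
def ray(c,uv,z):
    "pixels -> world points on plane(s) height z"
    K=np.array(c["camera_matrix"]);D=np.array(c["D"]);E=np.array(c["extrinsics"])
    n=cv2.undistortPoints(np.array(uv,float).reshape(-1,1,2),K,D).reshape(-1,2)
    d=np.c_[n[:,0],-n[:,1],-np.ones(len(n))]@E[:3,:3]
    o=-E[:3,:3].T@E[:3,3]
    return o+d*((np.asarray(z)-o[2])/d[:,2])[:,None]
E
python3 - <<'E'
from h import *
c=camera("top");p=c["pixels"];W=pts(c)
hsv=cv2.cvtColor(p,cv2.COLOR_BGR2HSV)
def roi(m,u0,u1,v0,v1):
    a=np.zeros_like(m);a[v0:v1,u0:u1]=m[v0:v1,u0:u1];return a
H,S,V=[hsv[...,i].astype(int) for i in range(3)]
gold=roi(((H>12)&(H<32)&(S>70)&(V>110)).astype(np.uint8)*255,205,362,228,285)
gold=cv2.morphologyEx(gold,cv2.MORPH_CLOSE,np.ones((7,7)))
ct=max(cv2.findContours(gold,0,2)[0],key=cv2.contourArea)
P=ray(c,ct.reshape(-1,2),0.034)
r=cv2.minAreaRect((P[:,:2]*1000).astype(np.float32));print("gold rect",r, "z",np.nanmedian(W[gold>0][:,2]))
red=roi((((H<8)|(H>172))&(S>120)).astype(np.uint8)*255,192,212,145,200)
ct=max(cv2.findContours(red,0,2)[0],key=cv2.contourArea)
P=ray(c,ct.reshape(-1,2),0.036);print("red",cv2.minAreaRect((P[:,:2]*1000).astype(np.float32)))
g=cv2.resize(p[140:205,190:360],None,fx=4,fy=4,interpolation=cv2.INTER_CUBIC);gg=cv2.cvtColor(g,cv2.COLOR_BGR2GRAY)
cc=cv2.HoughCircles(gg,cv2.HOUGH_GRADIENT,1,90,param1=60,param2=20,minRadius=45,maxRadius=68)[0]
cc=cc[np.argsort(cc[:,0])];print(cc)
uv=(cc[:,:2]+.5)/4-.5+[190,140];print(ray(c,uv,0.034).round(4))
for n,(u,v),z in [("green",(231,257),.093),("red",(265,257),.085),("drop",(300,260),.124),("blue",(335,261),.078)]:
    w=W[v-14:v+15,u-14:u+15].reshape(-1,3);t=np.nanpercentile(w[:,2],98);k=w[w[:,2]>t-.008];print(n,t,np.median(k,0),(k.min(0)+k.max(0))/2,len(k))
vis=cv2.resize(p[140:290,185:365],None,fx=4,fy=4,interpolation=cv2.INTER_CUBIC)
for x,y,q in cc: cv2.circle(vis,(int(x)+20,int(y)),int(q),(0,0,255),1)
cv2.imwrite("pics/top1.png",vis)
E
```

```text
gold rect ((434.8391418457031, -205.11386108398438), (237.9087371826172, 62.251495361328125), 85.71624755859375) z 0.03424651953178072
red ((590.6116943359375, -61.623451232910156), (75.61235046386719, 13.969982147216797), 5.383101463317871)Traceback (most recent call last):
  File "<stdin>", line 16, in <module>
TypeError: 'NoneType' object is not subscriptable
```

```bash
python3 - <<'E'
from h import *
c=camera("top");p=c["pixels"];W=pts(c)
hsv=cv2.cvtColor(p,cv2.COLOR_BGR2HSV)
for n,(u,v) in [("green",(231,257)),("red",(265,257)),("drop",(300,260)),("blue",(335,261))]:
    w=W[v-14:v+15,u-14:u+15].reshape(-1,3);t=np.nanpercentile(w[:,2],98);k=w[w[:,2]>t-.008];print(n,t,np.median(k,0).round(4),((k.min(0)+k.max(0))/2).round(4),len(k))
# block body by height
B=np.zeros(p.shape[:2],np.uint8);B[135:215,190:360]=255
z=W[...,2];m=((z>.018)&(z<.05)&(B>0)).astype(np.uint8)
ct=max(cv2.findContours(m,0,2)[0],key=cv2.contourArea);k=W[...,:2][cv2.drawContours(m*0,[ct],-1,1,-1)>0]
print("block",cv2.minAreaRect((k[~np.isnan(k[:,0])]*1000).astype(np.float32)))
# wells by depth
w=((z<.029)&(z>.015)&(cv2.erode(cv2.drawContours(m*0,[ct],-1,1,-1),np.ones((7,7)))>0)).astype(np.uint8)
n,l,s,cen=cv2.connectedComponentsWithStats(w)
for i in range(1,n):
    if s[i,4]>100: print(s[i],cen[i],W[l==i].mean(0).round(4))
vis=cv2.resize(p[140:290,185:365],None,fx=4,fy=4,interpolation=cv2.INTER_CUBIC)
cv2.imwrite("pics/top1.png",vis)
E
```

```text
green 0.09458075735202527 [ 0.4427 -0.1155  0.0928] [ 0.4426 -0.1153  0.0918] 120
red 0.0860967240654946 [ 0.4378 -0.1753  0.0849] [ 0.4376 -0.1753  0.0846] 86
drop 0.12132296051658867 [ 0.4333 -0.2351  0.1205] [ 0.4339 -0.2358  0.1195] 51
blue 0.07872668346304487 [ 0.4287 -0.2951  0.0776] [ 0.4286 -0.2955  0.076 ] 66
block ((601.6912231445312, -188.81402587890625), (76.9787826538086, 273.86798095703125), 4.292156219482422)
[309 147  27  26 532] [321.60714286 159.41165414] [ 0.6094 -0.2796  0.0226]
[275 150  27  26 546] [288.26007326 162.54029304] [ 0.6054 -0.219   0.0224]
[242 153  27  27 554] [255.04693141 166.03790614] [ 0.6008 -0.1586  0.0224]
[209 157  27  26 522] [221.86206897 169.82183908] [ 0.5958 -0.0979  0.0225]
```

View pics/top1.png

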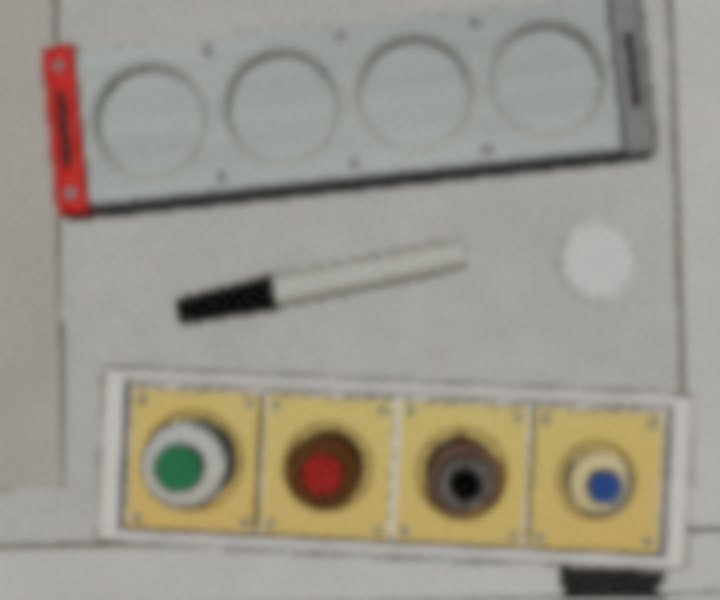

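The depth readings match the given sizes: the gold row is 238×62 mm, the well spacing is 60 mm, and the floors are at 22 mm. The green cap is at about (156,467) in the crop. Next I'll move above the green bottle with the fingers closing along world x (yaw 0).

>>> move_arm:
  commands:
    - [[0.9,-0.87,0.1,0,0,-0.12],[1.8,-1.74,0.3,0,0,-0.25],[2.7,-2.6,0.5,0,0,-0.38],[3.6,-3.5,0.8,0,0,-0.5],[4.6,-4.4,1.0,0,0,-0.63],[5.6,-5.3,1.2,0,0,-0.76],[6.6,-6.2,1.4,0,0,-0.88],[7.5,-7.1,1.6,0,0,-1.0],[8.4,-8.0,1.7,0,0,-1.1],[9.09,-8.7,1.75,0,0,-1.175],[9.09,-8.7,1.75,0,0,-1.175],[9.09,-8.7,1.75,0,0,-1.175]]
  claw: -1
  squeeze: 15

```text
time: 1.7
position: [0.4424, -0.1156, 0.3348]
tool_rot: [0.707, 0.707, -0.0, 0.0]
ft_force: [-0.1, 0.1, -0.8]
grip_width: 0.0871
grip_force: 0.0
```

```bash
cat > s.py <<'E'
from h import *
import sys
o=get_obs();T=R.from_quat(o["tool_rot"]).as_matrix();p=np.array(o["position"])
print(o["time"],p.round(4),"yaw",np.arctan2(T[1,1],T[0,1]).round(4),"zax",T[:,2].round(4),o["grip_width"],o["grip_force"])
if len(sys.argv)>3: print("units",(T.T@(np.array([float(a) for a in sys.argv[1:4]])-p)/.04).round(3))
E
python3 s.py .4422 -.1155 .228; python3 - <<'E'
from h import *
d=np.load("top0.npz");W=d["W"].reshape(-1,3)
for x in np.arange(.64,.8,.02):
    print(round(x,2),[round(float(np.nanmax(W[(abs(W[:,0]-x)<.01)&(abs(W[:,1]-y)<.02)][:,2],initial=-1)),3) for y in np.arange(-.36,0,.04)])
c=camera("wrist");cv2.imwrite("pics/w1.png",c["pixels"])
w=pts(c);p=c["pixels"];h=cv2.cvtColor(p,cv2.COLOR_BGR2HSV)
m=(h[...,0]>60)&(h[...,0]<90)&(h[...,1]>110)&(w[...,2]>.085)
print(m.sum(),np.nanmedian(w[m],0))
E
```

```text
1.7 [ 0.4424 -0.1156  0.3348] yaw 0.0001 zax [ 3.e-04 -6.e-04 -1.e+00] 0.0871456200538578 0.0
units [ 0.005 -0.006  2.67 ]
0.64 [0.005, 0.04, 0.04, 0.038, 0.038, 0.037, 0.037, 0.008, 0.034]
0.66 [0.006, 0.004, 0.004, 0.005, 0.004, 0.004, 0.005, 0.005, 0.012]
0.68 [0.005, 0.019, 0.015, 0.011, 0.005, 0.024, 0.023, 0.021, 0.028]
0.7 [0.121, 0.019, 0.015, 0.013, 0.032, 0.023, 0.023, 0.02, 0.033]
0.72 [0.423, 0.124, 0.124, 0.123, 0.124, 0.125, 0.125, 0.124, 0.123]
0.74 [0.416, 0.387, 0.129, 0.13, 0.128, 0.125, 0.124, 0.124, 0.124]
0.76 [0.133, 0.372, 0.352, 0.133, 0.133, 0.132, 0.131, 0.131, 0.132]
0.78 [0.134, 0.133, 0.331, 0.317, 0.133, 0.133, 0.133, 0.133, 0.133]
0.8 [0.137, 0.135, 0.135, 0.135, 0.135, 0.134, 0.134, 0.134, 0.134]
500 [ 0.44085164 -0.11208275  0.09221832]
```

View pics/w1.png

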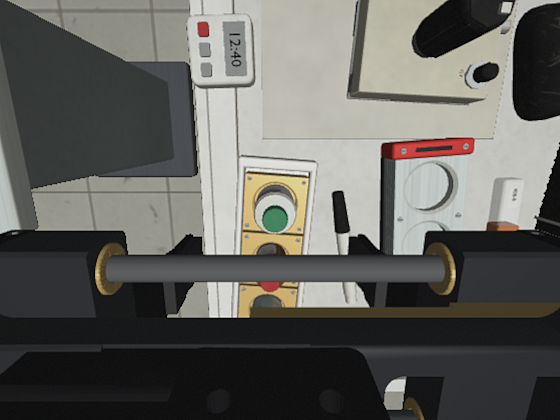

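The wrist view shows the green bottle at (275,215) between the open fingers, with the warmer at upper right. Behind the warmer is a shelf edge at x≥0.71, z≈0.125, so the blue bottle, in the far well, will be placed with the gripper turned 90° and before the dropper. Now descending on green.

>>> move_arm:
  commands:
    - [[0,0,0.6,0,0,0],[0,0,1.2,0,0,0],[0,0,1.7,0,0,0],[0,0,2.1,0,0,0],[0,0,2.4,0,0,0],[0,0,2.6,0,0,0],[0,0,2.67,0,0,0],[0,0,2.67,0,0,0]]

```text
time: 2.75
position: [0.4424, -0.1155, 0.2281]
tool_rot: [0.707, 0.707, 0.0, 0.0]
ft_force: [0.8, -0.3, -1.1]
grip_width: 0.0869
grip_force: 0.0
```

>>> move_arm:
  commands:
    - [[0,0,0,0,0,0],[0,0,0,0,0,0],[0,0,0,0,0,0],[0,0,0,0,0,0],[0,0,0,0,0,0],[0,0,0,0,0,0]]
  claw: 0.4
  squeeze: 15

```text
time: 3.5
position: [0.4423, -0.1154, 0.2279]
tool_rot: [0.707, 0.707, -0.0, -0.0]
ft_force: [0.6, -0.0, 0.2]
grip_width: 0.0375
grip_force: 15.0
```

>>> move_arm:
  commands:
    - [[0,0,-0.2,0,0,0],[0,0,-0.5,0,0,0],[0,0,-0.9,0,0,0],[0,0.1,-1.3,0,0,0],[0.05,0.4,-1.5,0,0,0],[0.12,0.9,-1.5,0,0,0],[0.18,1.5,-1.5,0,0,0],[0.25,2.1,-1.5,0,0,0],[0.32,2.7,-1.5,0,0,0],[0.38,3.3,-1.5,0,0,0],[0.42,3.7,-1.5,0,0,0],[0.43,3.83,-1.5,0,0,0]]

```text
time: 5.0
position: [0.5961, -0.098, 0.2887]
tool_rot: [0.707, 0.707, 0.0, 0.001]
ft_force: [-0.3, 0.0, -0.3]
grip_width: 0.0377
grip_force: 15.0
```

```bash
python3 s.py .5955 -.0985 .228; python3 - <<'E'
from h import *
o=[]
for n in ("scene","top"):
    c=camera(n);p=c["pixels"];o.append(p)
cv2.imwrite("pics/g1.png",np.vstack([cv2.resize(o[0][150:310,150:390],(600,400)),cv2.resize(o[1][130:210,180:380],(600,200))])[:600])
E
```

```text
5.0 [ 0.5961 -0.098   0.2887] yaw 0.0006 zax [ 1.2e-03 -5.0e-04 -1.0e+00] 0.03766105208046356 15.000013334210962
units [-0.012 -0.018  1.518]
```

View pics/g1.png

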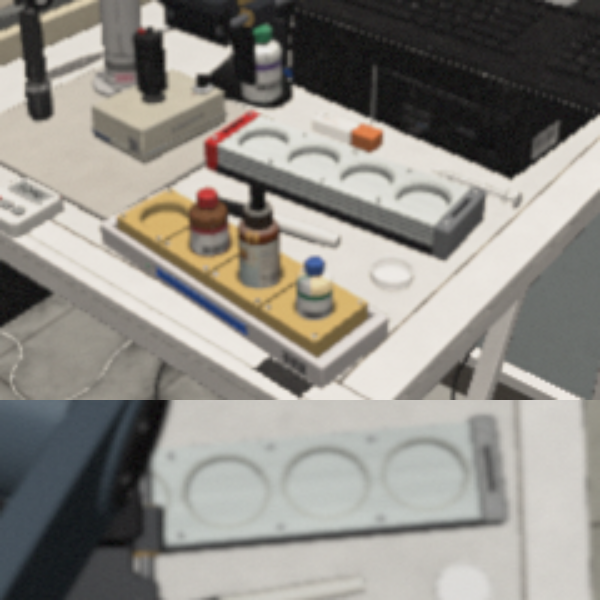

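The scene view shows the green bottle held upright at (262,65), above the red-end well, with the other three untouched. Lowering.

>>> move_arm:
  commands:
    - [[0,0,0.4,0,0,0],[0,0,0.8,0,0,0],[0,0,1.1,0,0,0],[0,0,1.3,0,0,0],[0,0,1.42,0,0,0],[0,0,1.5,0,0,0],[0,0,1.52,0,0,0],[0,0,1.52,0,0,0]]

```text
time: 6.1
position: [0.5955, -0.0982, 0.228]
tool_rot: [0.707, 0.707, 0.0, 0.0]
ft_force: [-1.5, 0.8, 4.7]
grip_width: 0.0375
grip_force: 15.0
```

>>> move_arm:
  commands:
    - [[0,0,0,0,0,0],[0,0,0,0,0,0],[0,0,0,0,0,0],[0,0,0,0,0,0]]
  claw: -1

```text
time: 6.6
position: [0.5955, -0.0982, 0.227]
tool_rot: [0.707, 0.707, -0.0, -0.0]
ft_force: [-0.6, 0.6, -0.6]
grip_width: 0.0699
grip_force: 0.0
```

>>> move_arm:
  commands:
    - [[0,0,-0.3,0,0,0],[0,0,-0.8,0,0,0],[0,0,-1.5,0,0,0],[-0.1,-0.2,-2.2,0,0,0],[-0.3,-0.6,-2.5,0,0,0],[-0.6,-1.2,-2.5,0,0,0],[-0.9,-1.8,-2.5,0,0,0],[-1.2,-2.4,-2.5,0,0,0],[-1.5,-3.0,-2.5,0,0,0],[-1.75,-3.6,-2.5,0,0,0],[-1.93,-3.95,-2.5,0,0,0],[-1.93,-3.95,-2.5,0,0,0]]

```text
time: 8.1
position: [0.4366, -0.1758, 0.3272]
tool_rot: [0.708, 0.706, -0.0, -0.0]
ft_force: [0.3, -0.6, -0.7]
grip_width: 0.0867
grip_force: 0.0
```

```bash
python3 s.py .4373 -.1753 .225; python3 - <<'E'
from h import *
c=camera("scene");cv2.imwrite("pics/g2.png",cv2.resize(c["pixels"][150:310,150:390],(600,400)))
c=camera("top");W=pts(c);w=W.reshape(-1,3)
def cap(x,y,r=.024):
    k=w[(np.hypot(w[:,0]-x,w[:,1]-y)<r)&(w[:,2]>.03)&(w[:,2]<.15)]
    if len(k)<9: return None
    t=np.percentile(k[:,2],98);k=k[k[:,2]>t-.008];return t,np.median(k,0).round(4)
print(cap(.5955,-.098),cap(.4373,-.1753))
E
```

```text
8.1 [ 0.4366 -0.1758  0.3272] yaw -0.0019 zax [-5.e-04  5.e-04 -1.e+00] 0.08668795692256609 0.0
units [0.01  0.018 2.554]
(np.float64(0.09495405380442087), array([ 0.5943, -0.098 ,  0.0927])) None
```

View pics/g2.png

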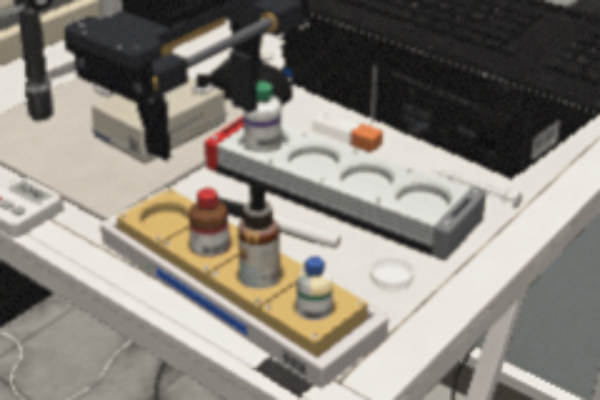

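Green stands upright in the red-end well at (262,120), with its cap at the same height as before, so it is on the floor. Next is red.

>>> move_arm:
  commands:
    - [[0,0,0.6,0,0,0],[0,0.01,1.2,0,0,0],[0.01,0.02,1.7,0,0,0],[0.01,0.02,2.1,0,0,0],[0.01,0.02,2.35,0,0,0],[0.01,0.02,2.5,0,0,0],[0.01,0.02,2.55,0,0,0],[0.01,0.02,2.55,0,0,0]]

```text
time: 9.2
position: [0.4385, -0.175, 0.2254]
tool_rot: [0.707, 0.707, 0.0, 0.0]
ft_force: [-0.6, 0.3, -0.3]
grip_width: 0.0867
grip_force: 0.0
```

>>> move_arm:
  commands:
    - [[0,0,0,0,0,0],[0,0,0,0,0,0],[0,0,0,0,0,0],[0,0,0,0,0,0],[0,0,0,0,0,0],[0,0,0,0,0,0]]
  claw: 0.5

```text
time: 9.95
position: [0.4383, -0.175, 0.2251]
tool_rot: [0.707, 0.707, 0.0, -0.0]
ft_force: [-0.0, -0.5, 0.2]
grip_width: 0.0348
grip_force: 0.0
```

>>> move_arm:
  commands:
    - [[0,0,0,0,0,0],[0,0,0,0,0,0],[0,0,0,0,0,0]]

```text
time: 10.32
position: [0.4383, -0.1749, 0.2251]
tool_rot: [0.707, 0.707, -0.0, -0.0]
ft_force: [1.0, -0.3, 0.5]
grip_width: 0.0326
grip_force: 15.0
```

>>> move_arm:
  commands:
    - [[0,0,-0.2,0,0,0],[0,0,-0.5,0,0,0],[0,0,-0.9,0,0,0],[0,0.1,-1.3,0,0,0],[0.05,0.4,-1.5,0,0,0],[0.12,0.9,-1.5,0,0,0],[0.18,1.5,-1.5,0,0,0],[0.25,2.1,-1.5,0,0,0],[0.32,2.8,-1.5,0,0,0],[0.37,3.4,-1.5,0,0,0],[0.4,3.85,-1.5,0,0,0],[0.41,4.05,-1.5,0,0,0]]

```text
time: 11.82
position: [0.6015, -0.1581, 0.2853]
tool_rot: [0.707, 0.707, 0.0, 0.0]
ft_force: [0.9, 0.2, 0.2]
grip_width: 0.0327
grip_force: 15.0
```

>>> move_arm:
  commands:
    - [[0,0,0.1,0,0,0],[0,0,0.5,0,0,0],[0,0,0.9,0,0,0],[0,0,1.15,0,0,0],[0,0,1.32,0,0,0],[0,0,1.44,0,0,0],[0,0,1.5,0,0,0],[0,0,1.51,0,0,0],[0,0,1.51,0,0,0]]

```text
time: 12.95
position: [0.6004, -0.1586, 0.2252]
tool_rot: [0.707, 0.707, 0.0, 0.0]
ft_force: [-0.1, 0.5, 1.2]
grip_width: 0.0325
grip_force: 15.0
```

>>> move_arm:
  commands:
    - [[0,0,0.02,0,0,0],[0,0,0.02,0,0,0],[0,0,0.02,0,0,0],[0,0,0.02,0,0,0]]
  claw: -1

```text
time: 13.45
position: [0.6003, -0.1586, 0.2239]
tool_rot: [0.707, 0.707, 0.0, 0.0]
ft_force: [0.1, 0.7, 0.1]
grip_width: 0.0648
grip_force: 0.0
```

>>> move_arm:
  commands:
    - [[0,0,-0.3,0,0,0],[0,0,-0.9,0,0,0],[0,0,-1.7,0,0,0],[0,0,-2.5,0,0,0],[-0.4,-0.5,-2.65,0,0,0],[-1.0,-1.2,-2.65,0,0,0],[-1.6,-2.0,-2.65,0,0,0],[-2.2,-2.8,-2.65,0,0,0],[-2.8,-3.5,-2.65,0,0,0],[-3.2,-4.0,-2.65,0,0,0],[-3.41,-4.3,-2.65,0,0,0],[-3.41,-4.3,-2.65,0,0,0]]

```text
time: 14.95
position: [0.4279, -0.2953, 0.3304]
tool_rot: [0.708, 0.707, 0.0, 0.0]
ft_force: [0.3, 0.6, 0.8]
grip_width: 0.0869
grip_force: 0.0
```

```bash
python3 s.py .4284 -.295 .222; python3 - <<'E'
from h import *
c=camera("scene");cv2.imwrite("pics/g3.png",cv2.resize(c["pixels"][150:310,150:390],(600,400)))
c=camera("top");W=pts(c);w=W.reshape(-1,3)
def cap(x,y,r=.024):
    k=w[(np.hypot(w[:,0]-x,w[:,1]-y)<r)&(w[:,2]>.03)&(w[:,2]<.15)]
    if len(k)<9: return None
    t=np.percentile(k[:,2],98);k=k[k[:,2]>t-.008];return t,np.median(k,0).round(4)
print(cap(.5955,-.098),cap(.6004,-.1586))
E
```

```text
14.95 [ 0.4279 -0.2953  0.3304] yaw -0.0016 zax [ 6.e-04 -2.e-04 -1.e+00] 0.08687429564191629 0.0
units [0.009 0.01  2.711]
(np.float64(0.09460066362199293), array([ 0.5943, -0.0987,  0.093 ])) (np.float64(0.08678132101193), array([ 0.6003, -0.1593,  0.0848]))
```

View pics/g3.png

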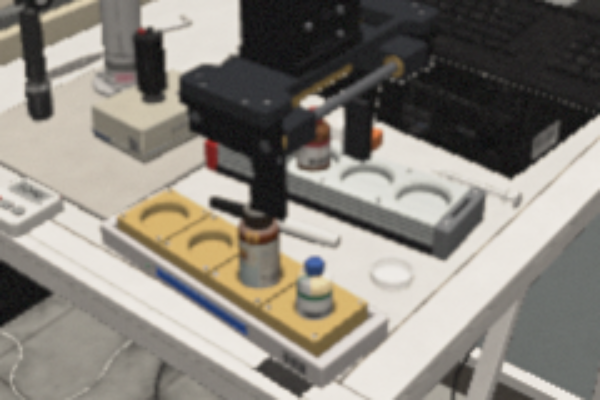

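Red stands in the second well at (313,135), at the right height, and the gripper is above blue. Descending.

>>> move_arm:
  commands:
    - [[0,0,0.6,0,0,0],[0,0,1.2,0,0,0],[0,0,1.7,0,0,0],[0,0,2.1,0,0,0],[0,0,2.4,0,0,0],[0,0,2.6,0,0,0],[0,0,2.7,0,0,0],[0,0,2.7,0,0,0]]

```text
time: 16.05
position: [0.4283, -0.2951, 0.222]
tool_rot: [0.707, 0.707, 0.0, 0.0]
ft_force: [-0.2, -0.2, -0.5]
grip_width: 0.0873
grip_force: 0.0
```

>>> move_arm:
  commands:
    - [[0,0,0,0,0,0],[0,0,0,0,0,0],[0,0,0,0,0,0],[0,0,0,0,0,0],[0,0,0,0,0,0],[0,0,0,0,0,0],[0,0,0,0,0,0],[0,0,0,0,0,0],[0,0,0,0,0,0]]
  claw: 0.6

```text
time: 17.18
position: [0.4283, -0.295, 0.222]
tool_rot: [0.707, 0.707, 0.0, 0.0]
ft_force: [0.2, -0.2, 0.6]
grip_width: 0.0276
grip_force: 15.0
```

>>> move_arm:
  commands:
    - [[0,0,-0.2,0,0,0],[0,0,-0.6,0,0,0],[0,0,-1.1,0,0,0],[0,0,-1.6,0,0,0],[0,0.1,-1.9,0,0,0.1],[0.02,0.5,-2.0,0,0,0.25],[0.06,1.0,-2.0,0,0,0.4],[0.1,1.5,-2.0,0,0,0.55],[0.15,2.0,-2.0,0,0,0.7],[0.2,2.5,-2.0,0,0,0.85],[0.25,2.9,-2.0,0,0,1.0],[0.28,3.2,-2.0,0,0,1.1]]

```text
time: 18.68
position: [0.5569, -0.2835, 0.3033]
tool_rot: [0.973, 0.232, 0.0, 0.0]
ft_force: [0.2, -0.1, 0.4]
grip_width: 0.0275
grip_force: 15.0
```

```bash
python3 s.py .609 -.279 .302
```

```text
18.675 [ 0.5569 -0.2835  0.3033] yaw -1.1031 zax [ 1.e-03 -7.e-04 -1.e+00] 0.027472509109391797 14.996418810915202
units [1.213 0.487 0.033]
```

>>> move_arm:
  commands:
    - [[0.3,0.12,0,0,0,0.12],[0.65,0.25,0,0,0,0.24],[0.95,0.37,0,0,0,0.36],[1.15,0.45,0,0,0,0.44],[1.22,0.49,0,0,0,0.47],[1.22,0.49,0,0,0,0.47],[1.22,0.49,0,0,0,0.47]]

```text
time: 19.55
position: [0.6083, -0.2791, 0.3022]
tool_rot: [1.0, 0.001, -0.0, -0.0]
ft_force: [0.2, 0.3, -1.1]
grip_width: 0.0271
grip_force: 15.0
```

```bash
python3 s.py .609 -.279 .222; python3 - <<'E'
from h import *
c=camera("scene");cv2.imwrite("pics/g4.png",cv2.resize(c["pixels"][150:310,150:390],(600,400)))
E
```

```text
19.55 [ 0.6083 -0.2791  0.3022] yaw -1.5695 zax [-4.e-04  1.e-04 -1.e+00] 0.02712419783784201 14.999599086586386
units [ 1.800e-02 -2.000e-03  2.005e+00]
```

View pics/g4.png

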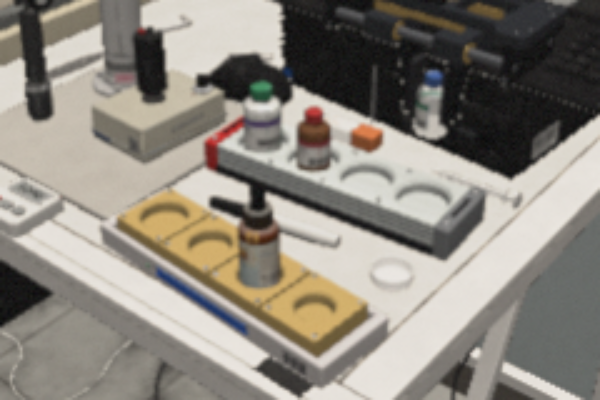

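Blue is held upright at (432,105), over the fourth well beside the grey end, and the gripper is turned 90°. Lowering and releasing.

>>> move_arm:
  commands:
    - [[0.01,0,0.4,0,0,0],[0.01,0,0.9,0,0,0],[0.01,0,1.35,0,0,0],[0.01,0,1.65,0,0,0],[0.01,0,1.83,0,0,0],[0.01,0,1.93,0,0,0],[0.01,0,1.99,0,0,0],[0.01,0,2.01,0,0,0],[0.01,0,2.01,0,0,0]]

```text
time: 20.72
position: [0.6092, -0.2792, 0.222]
tool_rot: [1.0, 0.0, 0.0, 0.0]
ft_force: [0.4, -0.6, -0.9]
grip_width: 0.0275
grip_force: 15.0
```

>>> move_arm:
  commands:
    - [[0,0,0,0,0,0],[0,0,0,0,0,0],[0,0,0,0,0,0],[0,0,0,0,0,0]]
  claw: -0.3

```text
time: 21.22
position: [0.6091, -0.2791, 0.2216]
tool_rot: [1.0, 0.0, 0.0, 0.0]
ft_force: [0.1, -0.4, -0.1]
grip_width: 0.0546
grip_force: 0.0
```

>>> move_arm:
  commands:
    - [[0,0,-0.4,0,0,0],[0,0,-1.1,0,0,0],[0,0,-2.0,0,0,0],[-0.1,0,-2.9,0,0,-0.1],[-0.5,-0.1,-3.3,0,0,-0.25],[-1.1,-0.3,-3.3,0,0,-0.42],[-1.8,-0.45,-3.3,0,0,-0.6],[-2.5,-0.6,-3.3,0,0,-0.77],[-3.1,-0.75,-3.3,0,0,-0.95],[-3.6,-0.9,-3.3,0,0,-1.12],[-4.1,-1.0,-3.3,0,0,-1.3],[-4.39,-1.1,-3.3,0,0,-1.47]]
  claw: -1

```text
time: 22.72
position: [0.4326, -0.235, 0.3547]
tool_rot: [0.74, 0.673, 0.0, 0.001]
ft_force: [0.9, 0.5, 0.5]
grip_width: 0.0876
grip_force: 0.0
```

>>> move_arm:
  commands:
    - [[0,0,0,0,0,-0.1],[0,0,0,0,0,-0.1],[0,0,0,0,0,-0.1]]

```text
time: 23.1
position: [0.4337, -0.2354, 0.3542]
tool_rot: [0.708, 0.707, 0.0, 0.001]
ft_force: [-0.3, -0.9, -0.4]
grip_width: 0.087
grip_force: 0.0
```

```bash
python3 s.py .4333 -.235 .241; python3 - <<'E'
from h import *
c=camera("scene");cv2.imwrite("pics/g5.png",cv2.resize(c["pixels"][150:310,150:390],(600,400)))
c=camera("top");W=pts(c);w=W.reshape(-1,3)
def cap(x,y,r=.024):
    k=w[(np.hypot(w[:,0]-x,w[:,1]-y)<r)&(w[:,2]>.03)&(w[:,2]<.15)]
    if len(k)<9: return None
    t=np.percentile(k[:,2],98);k=k[k[:,2]>t-.008];return t,np.median(k,0).round(4)
print(cap(.5955,-.098),cap(.6004,-.1586),cap(.609,-.279))
E
```

```text
23.1 [ 0.4337 -0.2354  0.3542] yaw -0.0014 zax [ 1.e-03 -9.e-04 -1.e+00] 0.08696146437989548 0.0
units [ 0.011 -0.012  2.829]
(np.float64(0.0951480460249375), array([ 0.5945, -0.0984,  0.0926])) (np.float64(0.08670857385213038), array([ 0.6003, -0.1592,  0.0849])) (np.float64(0.08052516695136964), array([ 0.6091, -0.2817,  0.0773]))
```

View pics/g5.png

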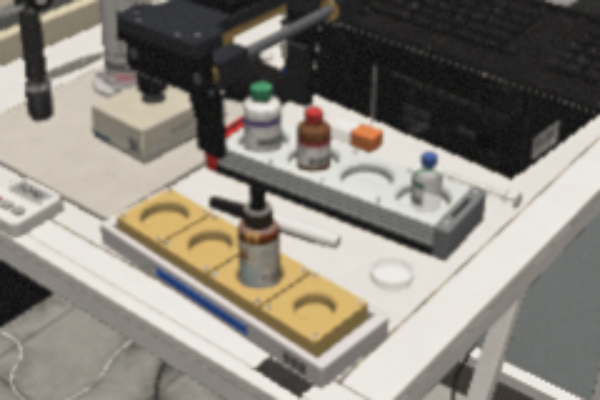

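Blue stands in the fourth well at (428,185). Its cap reads about 2 mm high, so I'll check it from near later. Next is the dropper at (258,240).

>>> move_arm:
  commands:
    - [[0,0,0.5,0,0,0],[0,0,1.0,0,0,0],[0,0,1.5,0,0,0],[0,0,1.9,0,0,0],[0,0,2.25,0,0,0],[0,0,2.5,0,0,0],[0,0,2.7,0,0,0],[0,0,2.82,0,0,0],[0,0,2.82,0,0,0]]

```text
time: 24.32
position: [0.4334, -0.2352, 0.2406]
tool_rot: [0.707, 0.707, -0.0, -0.0]
ft_force: [-0.1, 0.6, 0.2]
grip_width: 0.0871
grip_force: 0.0
```

>>> move_arm:
  commands:
    - [[0,0,0,0,0,0],[0,0,0,0,0,0],[0,0,0,0,0,0],[0,0,0,0,0,0],[0,0,0,0,0,0],[0,0,0,0,0,0],[0,0,0,0,0,0],[0,0,0,0,0,0],[0,0,0,0,0,0]]
  claw: 0.5

```text
time: 25.45
position: [0.4334, -0.2352, 0.2407]
tool_rot: [0.707, 0.707, -0.0, -0.0]
ft_force: [-1.0, -1.1, -0.1]
grip_width: 0.0319
grip_force: 15.0
```

>>> move_arm:
  commands:
    - [[0,0,-0.1,0,0,0],[0,0,-0.3,0,0,0],[0,0,-0.6,0,0,0],[0,0,-0.9,0,0,0],[0,0,-1.2,0,0,0],[0,0,-1.4,0,0,0],[0,0,-1.5,0,0,0]]

```text
time: 26.32
position: [0.4335, -0.2353, 0.3015]
tool_rot: [0.707, 0.707, 0.0, 0.0]
ft_force: [-0.2, -0.8, -0.8]
grip_width: 0.0319
grip_force: 15.0
```

```bash
python3 s.py .605 -.219 .3007; python3 - <<'E'
from h import *
c=camera("scene");a=cv2.resize(c["pixels"][180:300,200:380],(600,400))
b=cv2.resize(camera("wrist")["pixels"],(266,200));o=np.zeros((600,600,3),np.uint8);o[:400]=a;o[400:,:266]=b
cv2.imwrite("pics/g6.png",o)
E
```

```text
26.325 [ 0.4335 -0.2353  0.3015] yaw 0.0 zax [ 7.e-04 -6.e-04 -1.e+00] 0.03189569904579785 14.999911993509158
units [0.406 4.288 0.022]
```

View pics/g6.png

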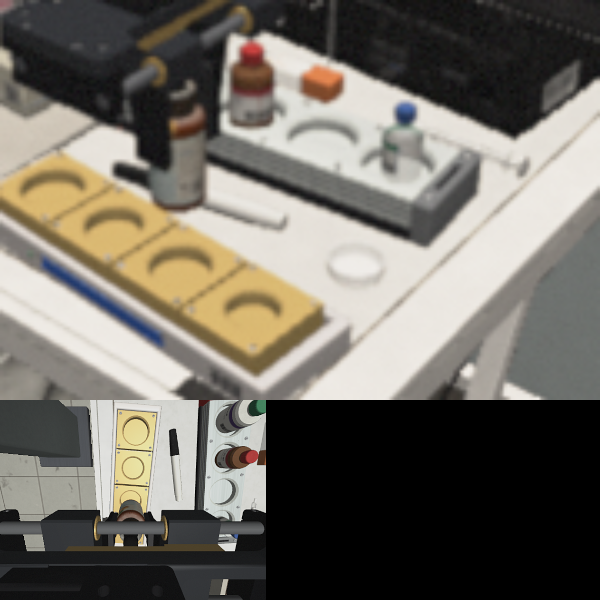

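The dropper is held upright at (180,150), and red and blue stand straight in their wells. Moving the dropper to the third well.

>>> move_arm:
  commands:
    - [[0,0.1,0,0,0,0],[0.03,0.4,0,0,0,0],[0.08,0.9,0,0,0,0],[0.14,1.5,0,0,0,0],[0.2,2.1,0,0,0,0],[0.26,2.7,0,0,0,0],[0.32,3.3,0,0,0,0],[0.36,3.8,0,0,0,0],[0.4,4.15,0,0,0,0],[0.41,4.28,0,0,0,0],[0.41,4.28,0,0,0,0]]

```text
time: 27.8
position: [0.6046, -0.2187, 0.3004]
tool_rot: [0.707, 0.707, -0.0, -0.0]
ft_force: [0.4, -0.5, -0.5]
grip_width: 0.0318
grip_force: 15.0
```

>>> move_arm:
  commands:
    - [[0,0,0.2,0,0,0],[0,0,0.5,0,0,0],[0,0,0.85,0,0,0],[0,0,1.1,0,0,0],[0,0,1.28,0,0,0],[0,0,1.4,0,0,0],[0,0,1.47,0,0,0],[0,0,1.51,0,0,0],[0,0,1.51,0,0,0]]

```text
time: 28.92
position: [0.6048, -0.2189, 0.2408]
tool_rot: [0.707, 0.707, 0.0, 0.0]
ft_force: [-0.2, 0.1, 0.9]
grip_width: 0.0321
grip_force: 15.0
```

>>> move_arm:
  commands:
    - [[0,0,0.02,0,0,0],[0,0,0.02,0,0,0]]

```text
time: 29.18
position: [0.6048, -0.2189, 0.2408]
tool_rot: [0.707, 0.707, 0.0, 0.001]
ft_force: [-2.3, 0.6, 4.6]
grip_width: 0.0318
grip_force: 15.0
```

>>> move_arm:
  commands:
    - [[0,0,0,0,0,0],[0,0,0,0,0,0],[0,0,0,0,0,0],[0,0,0,0,0,0],[0,0,0,0,0,0]]
  claw: -1

```text
time: 29.8
position: [0.6046, -0.2188, 0.2394]
tool_rot: [0.707, 0.707, -0.0, -0.0]
ft_force: [-0.4, 0.1, -1.0]
grip_width: 0.0739
grip_force: 0.0
```

>>> move_arm:
  commands:
    - [[0,0,-0.2,0,0,0],[0,0,-0.6,0,0,0],[0,0,-1.2,0,0,0],[0,0,-2.0,0,0,0],[0,0,-2.8,0,0,0],[0,0,-3.4,0,0,0],[-0.3,-0.6,-3.5,0,0,0],[-0.9,-1.4,-3.5,0,0,0],[-1.8,-2.3,-3.5,0,0,0],[-2.8,-3.2,-3.5,0,0,0],[-3.8,-4.0,-3.5,0,0,0],[-4.3,-4.3,-3.5,0,0,0]]

```text
time: 31.3
position: [0.4308, -0.3928, 0.3812]
tool_rot: [0.708, 0.706, -0.0, 0.001]
ft_force: [0.4, -1.5, 0.2]
grip_width: 0.0872
grip_force: 0.0
```

```bash
python3 s.py; python3 - <<'E'
from h import *
c=camera("scene");a=cv2.resize(c["pixels"][175:260,220:370],(700,397),interpolation=cv2.INTER_CUBIC)
c=camera("top");W=pts(c);w=W.reshape(-1,3);b=cv2.resize(c["pixels"][138:200,190:365],(565,200),interpolation=cv2.INTER_CUBIC)
def cap(x,y,r=.024):
    k=w[(np.hypot(w[:,0]-x,w[:,1]-y)<r)&(w[:,2]>.03)&(w[:,2]<.15)]
    t=np.percentile(k[:,2],98);k=k[k[:,2]>t-.008];return t,np.median(k,0).round(4),((k.min(0)+k.max(0))/2).round(4)
for q in [(.5955,-.098),(.6004,-.1586),(.605,-.219),(.609,-.279)]: print(cap(*q))
o=np.zeros((597,700,3),np.uint8);o[:397]=a;o[397:,:565]=b
cv2.imwrite("pics/g7.png",o)
E
```

```text
31.3 [ 0.4308 -0.3928  0.3812] yaw -0.0027 zax [ 0.001 -0.002 -1.   ] 0.08716612768336053 0.0
(np.float64(0.0949862469011166), array([ 0.5945, -0.0986,  0.0928]), array([ 0.5946, -0.0984,  0.0919]))
(np.float64(0.0865802623744611), array([ 0.6001, -0.1592,  0.0846]), array([ 0.6003, -0.1591,  0.0836]))
(np.float64(0.12236528513330508), array([ 0.604 , -0.2188,  0.12  ]), array([ 0.6048, -0.2195,  0.1195]))
(np.float64(0.07910574354562418), array([ 0.6095, -0.2815,  0.077 ]), array([ 0.6095, -0.2813,  0.0765]))
```

View pics/g7.png

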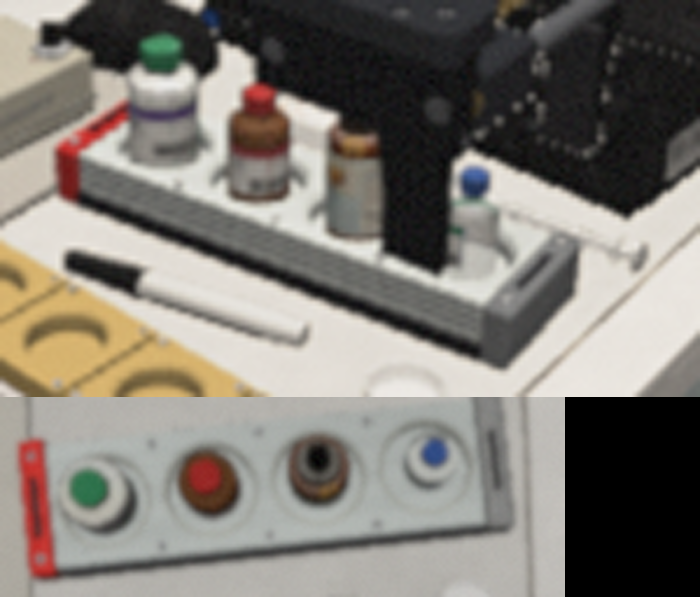

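All four stand upright on the well floors. In the top crop, from the red end, they are green (90,490), red (207,480), dropper (318,465) and blue (433,455). Their top heights match those measured in the cooling block to about 1 mm. The gripper is clear, so I'm handing in.

```bash
python3 -c "
from rig import *
print(hand_in())"
```

```text
the job is handed in; nothing more can be done
None
```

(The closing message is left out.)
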